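# Lid the box and hold it against the sprung stop for screwing

### The arm

A 6-joint arm with a two-finger parallel gripper is mounted at the origin on a cart in front of the work surface, level with it; the furniture and walls round the work are solid. World frame = base frame: x ahead of the robot, y to its left, z up, the work surface at z = 0. Lengths are in mm, angles in degrees, forces in N, time in s.
With the tool pointing down it reaches from about 275 to 850 mm from the base axis. Payload 19 kg.
Tool frame: the origin (TCP) lies at the very end of the fingers, on their centre line; the grasp point (between the pads) lies 19 mm behind it; z points along the fingers, y is the line along which they close (so a half turn about z gives the same grasp; the last joint's range is limited). The gripper opens to 85 mm and grips with 20 to 120 N. Pads are 22 mm wide; open, the fingers measure 114 mm over their backs; the gripper's body (76 mm by 85 mm) begins 54 mm behind the grasp point. The pads swing forward as they close: fully open they stand 13 mm farther back than shut.
Start: joints at [-76.776, 8.623, 82.357, -0, 89.026, -7.678], TCP at [205.111, -537.14, 231.267] pointing down, gripper open.
Joint ranges: [-160.23, 160.23], [-39.13, 120.54], [6.94, 153.29], [-79.49, 259.48], [9.18, 160.14], [-161.06, 161.06]. Speed limits (degrees/s): [108.29, 108.29, 127.2, 172.46, 172.46, 172.46].

### API

Orientations are given as a 3x3 rotation matrix whose columns are the frame's x, y, z axes.
In Python, from cell import readout, get_image, workorder, search_frame, cut_out gives the robot as it stands.
- The arm moves only by the shell command python3 -m crank 'ROWS' [FORCE]. ROWS is JSON, a list of rows, each a list of 3 entries, a list of its own where there are three numbers: the finger opening in m, from 0 to 0.0854, then the shift along the tool's x, y, z in m, then the turn, a rotation vector about the tool's x, y, z in rad. A call has 1 to 20 rows; each row shifts and turns the commanded pose from where the row before left it, along the tool's axes as they then stand; what a row does not reach is not made up. A row lasts 1/10 s, in which the tool goes at most 50 mm and 8.59 degrees, less where a joint would pass 70% of its speed; a pose out of reach is approached as far as the arm can. A call is refused whole if a number of a shift passes 0.05 or a number of a turn 0.15, either way. A call with a gripper value outside its range is refused whole. The fingers move at their own pace and stop on an object; FORCE is the grip in N (left out, the last holds). Time passes only in rows, so rows that do not move let the fingers close. It gives the time, the measured TCP pose, the force, the opening and the grip force at its end, in the units of the state.
- readout.get_obs(): the state, without advancing time (a new reading comes with each control period).
- get_image(name): name is "side" or "top"; returns a dict with "frame" (400x640x3 uint8, red, green, blue), "vertical_fov" (degrees; the focal length in pixels is half the picture's height over the tangent of half this angle, whatever the lens; pixels are square), "cx", "cy" (the principal point, pixels), "pose" (4x4, takes a point from camera to world coordinates). Camera axes: x right, y up, looking along -z (the intrinsics and any distortion apply to the point x, -y, -z); pixel columns grow to the right and rows downward; lengths in mm; the calibration is good to about 2 mm. A picture is of the moment at which its call begins. There is no depth.
- workorder.sign_off(): hands the job in; it is judged then, once.
Trained networks look in a picture, given as the dict that the camera call returned (one of the last four; its "shot" number tells which), for a name from the list of things; names that differ only in an ending like _2 or _b are one class to them, and where a whole thing is asked for, a point or a joint stands for the part that bears it (a point fixed in the world has none). Each returns a list of dicts, best first, with "score" (0 to 1); they miss things now and then, are a little off and sometimes report something else, mostly with a low value. They report only what shows in the picture. A call takes as long as a camera call.
- search_frame(picture, target): "point" ([x, y, z] in mm, in the coordinates of the camera as it stood for that picture, good to about 4 mm: the middle of the surface that is visible of it).
- cut_out(picture, target): "pixels" (400x640 bool, what is visible of it).
The state is a dict: "time_s": time; "q": joint angles; "qd": joint speeds; "joint_efforts": joint torques, N m; "ee_pos": TCP position; "tcp_rot": TCP orientation; "wrist_force": force on the tool from outside, world axes, zero at the start; "ft_torque": the same for the moment, N m; "opening": finger opening in mm; "grip_force": force on a finger pad.
Only numpy, scipy, OpenCV 4.12 (cv2) and the standard library are available. Lean on these libraries where they do the work, as an engineer would, in place of code of your own. Each camera call takes 0.05 s, during which the arm holds its last target. There are 200 camera calls.

### The job

Put the white lid on the open grey box that stands in the fastening jig, seated flat all round, and let go of it. Then slide the closed box along the jig against the orange sprung stop and push gently on until the stop's red pointer stands in the green mark, never driving the stop to its hard end; finish while still holding it there with a steady push, box square and lid on, as a third hand for a colleague who will drive the lid screws. Do not disturb the solder spool, the screwdriver or the tin.

Things in the scene. Friction and masses are not known exactly. Their poses are not given: they have to be found in the camera images.
- jig: Fastening jig, fixed: steel bed 250 (x) x 104 x 8 mm. Origin: centre of the underside; x runs along the channel to the stop (-0.35 to 0.05 rad from world x), z up. Two dark rails along x, 8 mm wide, tops 19 mm over the bench, x = -125 to 65, inner faces at y = +-32 mm; channel open at -x. Grey spring housing x = 87 to 123, 90 mm wide, 48 mm tall.
- green_mark (a point): Middle of the green mark (12 mm long along the jig's x) on the white scale that lies on the bed left (+y) of the channel, at jig x = 54, y = 45.5 mm, 9 mm above the bench. The stop's thin red pointer travels over it; it is in the middle at 18 mm of stop travel.
- stop_face (a point): Centre of the orange stop's flat pressing face (56 mm wide, 28 mm tall, centre 28 mm above the bench), which looks along the jig's -x. With the spring at rest it lies at jig x = 30 mm, y = 0. It moves along the jig's +x when pushed.
- stop (a joint): Travel of the sprung stop in m, 0 at rest, grows as it is pushed along the jig's +x; hard end at 0.032. Spring: 2 N preload plus 500 N/m (0.018 is 11 N). The pointer is in the green mark from 0.012 (8 N) to 0.024 (14 N); it springs back when released.
- enclosure: Open grey plastic box, loose, 84 (x) x 60 (y) x 36 mm tall, walls and floor 3 mm, 0.4 to 0.7 kg, relay and heat sink fixed inside below the rim. Origin: centre of the underside, z up. Stands on the jig's bed (underside 8, rim 44 mm above the bench) between the rails with 2 mm play a side, its x along the jig's, 25 to 50 mm short of the stop. Sliding friction about 2 to 8 N.
- lid: White lid, loose, 70 g, 84 (x) x 60 (y) mm, 21 mm tall: skirt and top 14 mm (z = 7 to 21) over four bosses 7 mm long, which enter the box's corners. Origin: centre, at the level of the boss tips; z up. Lies right way up on its bosses. Fits either way round, its x along the box's x. Seated, the skirt rests on the rim, origin 29 mm above the box's origin. Grip it across its 60 mm.
- lid_boss (a point): Tip of one of the lid's four tapered bosses (10 mm diameter, 5 mm at the tip), at lid x = 32.5, y = 20.5 mm, z = 0; the others mirror it. When centred they clear the box's inner walls by 1.5 mm, and by 4 mm at the tips.
- solder_spool: Solder spool with blue flanges, 52 mm diameter, 45 mm tall, loose bystander standing on the bench near the lid. Origin: centre of the underside.
- driver_red: Screwdriver with a red handle, 170 mm long, 22 mm thick, loose bystander lying on the bench along its own y. Origin: underside, at the middle.
- paste_tin: Round tin, 52 mm diameter, 21 mm tall, loose bystander on the bench. Origin: centre of the underside.
- grey_tote: Open grey tote, furniture that never moves, between lid and jig: covers world x 0.48 to 0.93, y -0.26 to 0.19, its rim 0.25 m above the bench. Carry the lid over it. Origin: centre of the underside.

How it is judged:
By the outcome, as a careful person would: the job done as asked, in the order asked, and still so for the second after the job is handed in, while the arm keeps its last pose, push and grip.
It also fails if it takes over 72 s, if anything falls off the work surface, if the arm or the gripper's body presses on something with over 40 N, if the wrist force passes 120 N, or if a joint passes its speed limit or range.

## Working session

There is one attempt and no reset: what is moved stays moved. The work goes in short steps, Python scripts to look and compute and a shell command to move; the robot and the scene stay as the last step left them, time stands still between calls to the robot, and variables do not carry over. Pictures are saved under pics/ and viewed, at most 10 in all, crops included, and the job is handed in when it is done.

```bash
ls; mkdir -p pics; cat > h.py <<'E'
import numpy as np, cv2
from cell import readout, get_image, workorder, search_frame, cut_out
def f(p): return 200/np.tan(np.radians(p["vertical_fov"])/2)
def proj(p,X):
    T=np.linalg.inv(np.array(p["pose"])); c=T[:3,:3]@np.array(X,float)+T[:3,3]
    return np.array([p["cx"]+f(p)*c[0]/-c[2], p["cy"]-f(p)*c[1]/-c[2]])
def ray(p,uv,z):
    T=np.array(p["pose"]); d=T[:3,:3]@np.array([(uv[0]-p["cx"])/f(p),-(uv[1]-p["cy"])/f(p),-1])
    o=T[:3,3]; return o+d*(z-o[2])/d[2]
def world(p,c): T=np.array(p["pose"]); return T[:3,:3]@np.array(c)+T[:3,3]
E
python3 - <<'E'
from h import *
for n in("top","side"):
    p=get_image(n); cv2.imwrite(f"pics/{n}0.png",p["frame"][:,:,::-1])
    print(n,[k for k in p if k!="frame"],p["vertical_fov"],p["cx"],p["cy"],np.round(p["pose"],3).tolist(), {k:p[k] for k in p if k not in("frame","pose")})
    for t in("jig","stop_face","green_mark","enclosure","lid","solder_spool","driver_red","paste_tin"):
        try:
            for r in search_frame(p,t)[:2]: print(t,round(r["score"],2),np.round(world(p,r["point"])))
        except Exception as e: print(t,e)
o=readout.get_obs(); print(o)
E
```

```text
pics
top ['vertical_fov', 'cx', 'cy', 'pose', 'shot'] 54.588603851412955 318.11922899363924 197.53622316365235 [[0.01, 0.997, -0.074, 472.393], [-1.0, 0.011, 0.006, -51.344], [0.007, 0.073, 0.997, 1236.422], [0.0, 0.0, 0.0, 1.0]] {'vertical_fov': 54.588603851412955, 'cx': 318.11922899363924, 'cy': 197.53622316365235, 'shot': 1}
jig 0.95 [ 596. -425.    9.]
stop_face 0.47 [ 609. -440.   37.]
green_mark 0.84 [ 595. -431.    9.]
enclosure 0.61 [ 521. -423.   25.]
lid 0.62 [446. 273.  23.]
solder_spool 0.52 [610. 266.  47.]
driver_red 0.68 [440.  55.  17.]
paste_tin 0.72 [ 435. -153.   21.]
side ['vertical_fov', 'cx', 'cy', 'pose', 'shot'] 42.80323075520723 319.7260936409114 194.8585766146853 [[-0.476, 0.379, -0.793, -553.668], [-0.879, -0.223, 0.421, 519.213], [-0.018, 0.898, 0.44, 673.239], [0.0, 0.0, 0.0, 1.0]] {'vertical_fov': 42.80323075520723, 'cx': 319.7260936409114, 'cy': 194.8585766146853, 'shot': 2}
jig 0.96 [ 590. -418.   14.]
green_mark 0.63 [ 593. -413.   14.]
enclosure 0.84 [ 506. -411.   30.]
enclosure 0.66 [ 592. -416.   13.]
lid 0.85 [439. 282.  24.]
solder_spool 0.83 [5
[... 215 characters left out ...]
       8.90255134e+01, -7.67763339e+00]), 'qd': array([0.09754009, 0.00879986, 0.01467318, 0.03273856, 0.00164849,
       0.01753832]), 'joint_efforts': array([ 1.27991836e-03, -7.12782884e+01, -5.71052921e+01,  9.63859861e-05,
        1.24194288e-03,  3.34319316e-05]), 'ee_pos': array([ 205.10709839, -537.13611274,  231.26149818]), 'tcp_rot': array([[ 9.34190336e-01,  3.56775017e-01, -6.12476479e-05],
       [ 3.56775021e-01, -9.34190331e-01,  9.52702118e-05],
       [-2.32269290e-05, -1.10852142e-04, -9.99999994e-01]]), 'wrist_force': array([-0.15189863,  0.24890191,  0.20471726]), 'ft_torque': array([-0.00272514,  0.03434758, -0.04001264]), 'grip_force': 0.0, 'opening': 85.54989774313383}
```

View pics/top0.png

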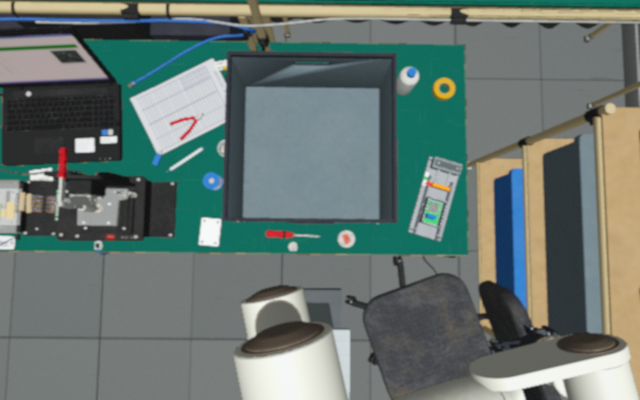

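View pics/side0.png

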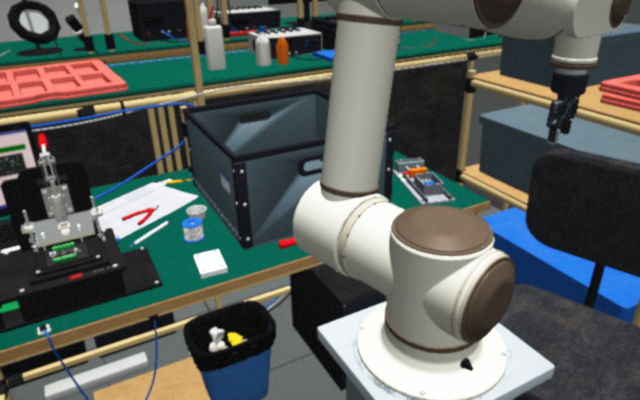

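```bash
python3 - <<'E'
from h import *
def rect(p,n,z,i=0):
    m=cut_out(p,n)[0]["pixels"].astype(np.uint8)
    c,_=cv2.findContours(m,0,1); c=max(c,key=cv2.contourArea)[:,0,:]
    w=np.array([ray(p,u,z)[:2] for u in c],np.float32)
    return cv2.minAreaRect(w),m.sum()
for k in range(2):
    p=get_image("top")
    for n,z in(("lid",21),("jig",14),("enclosure",40),("solder_spool",45),("stop_face",42)):
        try: print(n,rect(p,n,z))
        except Exception as e: print(n,e)
s=get_image("side")
print("side lid",rect(s,"lid",15))
f_=p["frame"][:,:,::-1]
a=cv2.resize(f_[150:245,400:475],None,fx=6,fy=6,interpolation=cv2.INTER_CUBIC)
b=cv2.resize(f_[160:260,180:235],None,fx=5.7,fy=5.7,interpolation=cv2.INTER_CUBIC)
b=b[:570,:330]; a=a[:570,:450]
print(a.shape,b.shape)
cv2.imwrite("pics/crop.png",np.hstack([a,b]))
E
```

```text
lid (((450.7197570800781, 274.72509765625), (65.73886108398438, 85.72618865966797), 85.906494140625), np.uint64(560))
jig (((566.7221069335938, -429.8516845703125), (110.37428283691406, 262.8095397949219), 73.5301284790039), np.uint64(2183))
enclosure (((520.3662719726562, -414.4820251464844), (65.22506713867188, 90.30986022949219), 70.88967895507812), np.uint64(582))
solder_spool (((607.9545288085938, 267.4720458984375), (49.66845703125, 58.80524826049805), 0.6275655031204224), np.uint64(264))
stop_face (((605.6348876953125, -446.080078125), (44.78071594238281, 74.60784912109375), 25.941417694091797), np.uint64(138))
lid (((450.9674987792969, 277.07281494140625), (67.27973175048828, 86.70099639892578), 88.26731872558594), np.uint64(572))
jig (((568.0029296875, -429.8436279296875), (106.33137512207031, 253.5039520263672), 73.19158172607422), np.uint64(1913))
enclosure (((519.8255615234375, -416.8360290527344), (66.9115219116211, 85.53392028808594), 73.98783111572266), np.uint64(573))
solder_spool (((610.4548950195312, 265.7633361816406), (59.869354248046875, 49.75727081298828), 72.19426727294922), np.uint64(270))
stop_face (((602.9381103515625, -446.23968505859375), (40.060211181640625, 63.33792495727539), 27.016298294067383), np.uint64(90))
side lid (((449.7281188964844, 279.7713928222656), (62.33319854736328, 106.95609283447266), 84.3250961303711), np.uint64(659))
(570, 450, 3) (570, 314, 3)
```

View pics/crop.png

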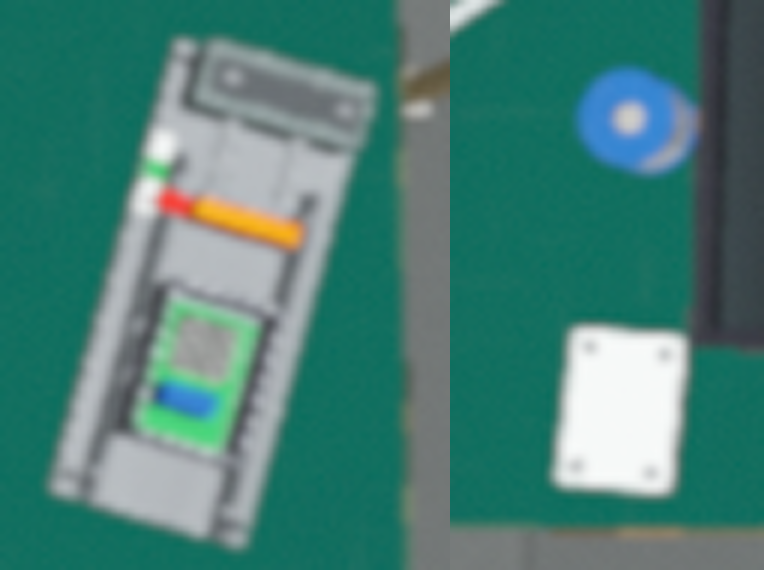

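```bash
cat >> h.py <<'E'
def R(a): return np.array([[np.cos(a),-np.sin(a)],[np.sin(a),np.cos(a)]])
def jw(J,x,y,z): return np.r_[R(J[2])@[x,y]+J[:2],z]
E
python3 - <<'E'
from h import *
from scipy.optimize import least_squares
p=get_image("top"); s=get_image("side")
pts=[((50,490),(-125,52,8)),((245,547),(-125,-52,8)),((178,40),(125,52,8)),((212,40),(123,45,48)),((378,92),(123,-45,48)),((357,155),(87,-45,48)),((193,98),(87,45,48)),((158,170),(54,45.5,9))]
uv=[((a+.5)/6-.5+400,(b+.5)/6-.5+150) for (a,b),_ in pts]
fun=lambda J:np.concatenate([proj(p,jw(J,*q[1]))-u for q,u in zip(pts,uv)])
r=least_squares(fun,[567,-430,-.28],loss="soft_l1"); J=r.x; print("jig",J,np.degrees(J[2]));print(np.round(r.fun.reshape(-1,2),2).tolist())
np.save("J.npy",J)
def cen(p,mask): 
    n,l,st,c=cv2.connectedComponentsWithStats(mask.astype(np.uint8)); i=1+np.argmax(st[1:,4]); return l==i,c[i],st[i,4]
# lid, grey-weighted coverage
g=p["frame"][:,:,0].astype(float)
m=np.zeros(g.shape,bool); m[205:256,188:225]=1
w=np.clip((g-40)/(225-40),0,1)*m; w[w<.25]=0
n,l,st,c=cv2.connectedComponentsWithStats((w>0).astype(np.uint8)); i=l[232,209]; w*=(l==i)
v,u=np.mgrid[:400,:640]; cu=(w*u).sum()/w.sum(); cv_=(w*v).sum()/w.sum()
C=ray(p,(cu,cv_),19); print("lid c",C,"area px",w.sum())
W=np.array([ray(p,(a,b),19)[:2] for a,b in zip(u[w>0],v[w>0])]); ww=w[w>0]
d=W-C[:2]; M=(d*ww[:,None]).T@d/ww.sum(); e,V=np.linalg.eigh(M); print("sizes",np.sqrt(12*e),"ang",np.degrees(np.arctan(V[1,1]/V[0,1])))
# orange stop top
h=cv2.cvtColor(p["frame"],cv2.COLOR_RGB2HSV); o=(h[...,0]>12)&(h[...,0]<24)&(h[...,1]>150)&(h[...,2]>150); o[:, :400]=0;o[:, 475:]=0;o[:150]=0;o[245:]=0
_,c,a=cen(p,o); X=ray(p,c,42); print("orange",X,a,"in jig",R(J[2]).T@(X[:2]-J[:2]))
for z,n in((40,"enclosure"),):
  for k in (p,):
    mm=cut_out(k,n)[0]["pixels"]; vv,uu=np.nonzero(mm); X=ray(k,(uu.mean(),vv.mean()),z); print(n,X,"in jig",R(J[2]).T@(X[:2]-J[:2]))
# overlays
def ov(p,x0,x1,y0,y1,k,fn,bx):
    im=cv2.resize(p["frame"][y0:y1,x0:x1,::-1],None,fx=k,fy=k,interpolation=cv2.INTER_CUBIC)
    def pl(P,col): cv2.polylines(im,[np.int32([((proj(p,q)-[x0,y0]+.5)*k) for q in P])],True,col,1)
    pl([jw(J,a,b,8) for a,b in((-125,-52),(125,-52),(125,52),(-125,52))],(0,0,255))
    pl([jw(J,a,b,48) for a,b in((87,-45),(123,-45),(123,45),(87,45))],(255,0,255))
    pl([jw(J,30,b,z) for b,z in((-28,14),(28,14),(28,42),(-28,42))],(255,0,0))
    pl([jw(J,bx+a,b,44) for a,b in((-42,-30),(42,-30),(42,30),(-42,30))],(0,255,255))
    cv2.imwrite(fn,im)
bx=(R(J[2]).T@(X[:2]-J[:2]))[0]
ov(p,400,475,150,245,6,"pics/ovt.png",bx); ov(s,380,480,130,220,6,"pics/ovs.png",bx)
print(proj(s,jw(J,0,0,8)))
E
```

```text
jig [ 5.63916742e+02 -4.29402132e+02 -2.82541472e-01] -16.188433909975867
[[0.11, 0.24], [-0.76, 0.28], [-0.05, 0.39], [0.05, -0.66], [0.28, -1.01], [0.74, -0.48], [0.12, 0.67], [-0.62, 0.3]]
lid c [452.11500999 278.79220584  19.        ] area px 594.1297297297297
sizes [65.7185782  87.93830944] ang -4.7689487245856315
orange [ 597.89960076 -439.18912227   42.        ] 59 in jig [35.36402396  0.07539129]
enclosure [ 522.48551404 -415.815015     40.        ] in jig [-43.57652991   1.49747491]
[421.13471754 182.50978563]
```

View pics/ovt.png

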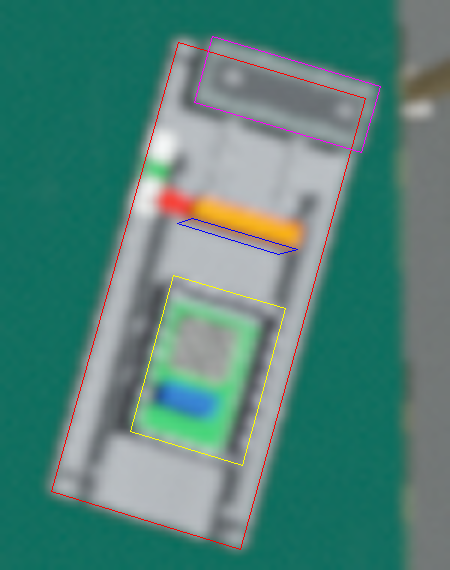

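```bash
python3 - <<'E'
import cv2,numpy as np
from h import *
s=get_image("side");J=np.load("J.npy")
u=proj(s,jw(J,0,0,8)); print(u)
p=get_image("top"); 
fr=[get_image("top")["frame"].astype(float) for _ in range(4)]
cr=np.mean(fr,0).astype(np.uint8)[180:235,415:455,::-1]
a=cv2.resize(cr,None,fx=10,fy=10,interpolation=cv2.INTER_LANCZOS4)
x0,y0=int(u[0])-35,int(u[1])-27
b=s["frame"][y0:y0+55,x0:x0+38,::-1]; b=cv2.resize(b,None,fx=10,fy=10,interpolation=cv2.INTER_LANCZOS4)
print(x0,y0)
cv2.imwrite("pics/c2.png",np.hstack([a,b]))
E
```

```text
[421.13471754 182.50978563]
386 155
```

View pics/c2.png

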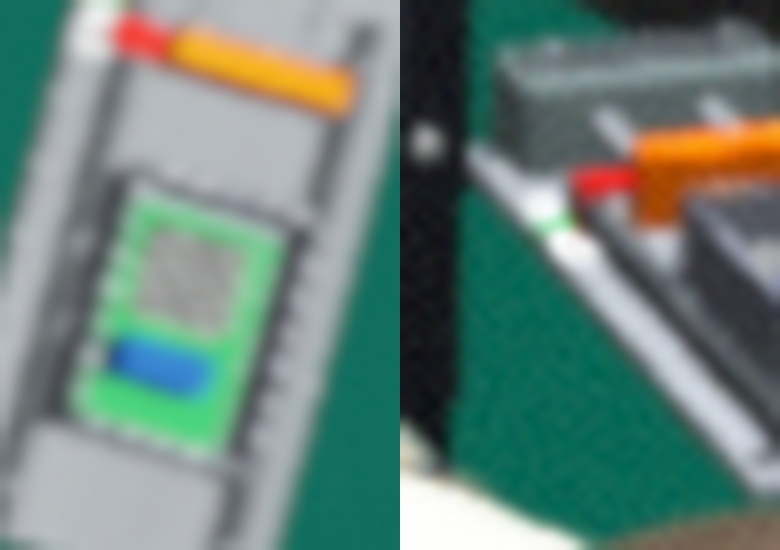

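```bash
python3 - <<'E'
from h import *
from scipy.optimize import least_squares
ps=[get_image("top") for _ in range(3)]; p=ps[0]
F=np.mean([q["frame"].astype(float) for q in ps],0)
g=F[...,1]-F[...,0]   # green bench high, grey ~0
G=np.median(g[215:240,400:408]); print("bench",G)
c=g/G
L=[];Rr=[];B=[]
for v in range(175,228):
    row=c[v]; 
    # left: from x=395 going right first crossing under .5 ; right: from inside to the right
    for u in range(398,440):
        if row[u]>=.5>row[u+1]: L.append((u+(row[u]-.5)/(row[u]-row[u+1]),v));break
for v in range(178,236):
    row=c[v]
    for u in range(463,430,-1):
        if row[u]>=.5>row[u-1]: Rr.append((u-(row[u]-.5)/(row[u]-row[u-1]),v));break
for u in range(412,438):
    col=c[:,u]
    for v in range(246,220,-1):
        if col[v]>=.5>col[v-1]: B.append((u,v-(col[v]-.5)/(col[v]-col[v-1])));break
jl=lambda J,uv,z:R(J[2]).T@(ray(p,uv,z)[:2]-J[:2])
def fun(J): return np.r_[[jl(J,a,0)[1]-52 for a in L],[jl(J,a,8)[1]+52 for a in Rr],[jl(J,a,8)[0]+125 for a in B]]
r=least_squares(fun,[565,-429,-.27],loss="soft_l1",f_scale=1); J=r.x
n,m=len(L),len(L)+len(Rr); print(J,np.degrees(J[2]),"rms",[np.round((np.median(x),x.std()),2) for x in(r.fun[:n],r.fun[n:m],r.fun[m:])])
print("top-left only yaw etc")
np.save("J.npy",J)
for nme,cc in(("box",[(125,168),(315,212),(243,470),(57,418)]),("orange",[(262,62)])):
    for a in cc: 
        X=jl(J,((a[0]+.5)/10-.5+415,(a[1]+.5)/10-.5+180),44 if nme=="box" else 42); print(nme,np.round(X,1))
h=cv2.cvtColor(p["frame"],cv2.COLOR_RGB2HSV); o=(h[...,0]>35)&(h[...,0]<75)&(h[...,1]>90)&(h[...,2]>150);o[:,:415]=0;o[:,455:]=0;o[:186]=0;o[240:]=0
# green mark
o2=(h[...,0]>40)&(h[...,0]<70)&(h[...,1]>100)&(h[...,2]>120);v,u=np.nonzero(o2[170:186,415:435]);print("green",jl(J,(u.mean()+415,v.mean()+170),9) if len(u) else None)
for k in (0,1,2):
    mm=cut_out(ps[k],"enclosure")[0]["pixels"]; vv,uu=np.nonzero(mm); print("enc",jl(J,(uu.mean(),vv.mean()),40))
bx=-43
print("box world",jw(J,bx,0,0))
E
```

```text
bench 94.33333333333333
[ 5.61664001e+02 -4.30414214e+02 -3.05246725e-01] -17.48934902618362 rms [array([2.82, 3.09]), array([-1.94,  1.23]), array([-0.14,  0.81])]
top-left only yaw etc
box [-4.7 34.9]
box [  0.5 -24.9]
box [-82.6 -26.7]
box [-85.1  32.4]
orange [40.4  3.5]
green [56.69244355 47.4137142 ]
enc [-41.87428529   2.6992976 ]
enc [-43.51517757   2.18016602]
enc [-43.0332289    0.83671531]
box world [ 520.65176916 -417.49148881    0.        ]
```

```bash
python3 - <<'E'
from h import *
ps=[get_image("top") for _ in range(3)]; p=ps[0]
F=np.mean([q["frame"].astype(float) for q in ps],0)
for v in (180,195,210,222): print(v,[(u,*F[v,u].astype(int)) for u in range(404,428,1)][::1])
E
```

```text
180 [(404, np.int64(18), np.int64(110), np.int64(94)), (405, np.int64(19), np.int64(110), np.int64(95)), (406, np.int64(24), np.int64(111), np.int64(96)), (407, np.int64(26), np.int64(111), np.int64(96)), (408, np.int64(24), np.int64(111), np.int64(96)), (409, np.int64(22), np.int64(110), np.int64(96)), (410, np.int64(19), np.int64(111), np.int64(96)), (411, np.int64(17), np.int64(110), np.int64(96)), (412, np.int64(18), np.int64(111), np.int64(96)), (413, np.int64(18), np.int64(111), np.int64(96)), (414, np.int64(17), np.int64(111), np.int64(95)), (415, np.int64(17), np.int64(111), np.int64(95)), (416, np.int64(20), np.int64(112), np.int64(96)), (417, np.int64(20), np.int64(111), np.int64(96)), (418, np.int64(17), np.int64(111), np.int64(96)), (419, np.int64(16), np.int64(111), np.int64(95)), (420, np.int64(20), np.int64(110), np.int64(94)), (421, np.int64(57), np.int64(114), np.int64(101)), (422, np.int64(126), np.int64(147), np.int64(141)), (423, np.int64(188), np.int64(197), np.int64(192)), (424, np.int64(216), np.int64(227), np.int64(220)), (425, np.int64(215), np.int64(229), np
[... 3113 characters left out ...]
64(176), np.int64(180)), (415, np.int64(141), np.int64(146), np.int64(150)), (416, np.int64(109), np.int64(115), np.int64(118)), (417, np.int64(107), np.int64(113), np.int64(116)), (418, np.int64(123), np.int64(128), np.int64(132)), (419, np.int64(131), np.int64(136), np.int64(140)), (420, np.int64(131), np.int64(134), np.int64(139)), (421, np.int64(124), np.int64(129), np.int64(133)), (422, np.int64(125), np.int64(134), np.int64(135)), (423, np.int64(138), np.int64(154), np.int64(151)), (424, np.int64(150), np.int64(173), np.int64(164)), (425, np.int64(144), np.int64(179), np.int64(161)), (426, np.int64(132), np.int64(183), np.int64(152)), (427, np.int64(135), np.int64(196), np.int64(157))]
```

```bash
python3 - <<'E'
from h import *
from scipy.optimize import least_squares
ps=[get_image("top") for _ in range(3)]; p=ps[0]
r_=np.mean([q["frame"][...,0].astype(float) for q in ps],0)
T=100
def cross(a,i0,st,n):
    for i in range(i0,i0+st*n,st):
        if a[i]<T<=a[i+st]: return i+st*(T-a[i])/(a[i+st]-a[i])
L=[(cross(r_[v],404,1,30),v) for v in range(186,224)]
Rr=[(cross(r_[v],464,-1,35),v) for v in range(180,232)]
B=[(u,cross(r_[:,u],246,-1,25)) for u in range(413,436)]
L,Rr,B=[[x for x in q if None not in x] for q in(L,Rr,B)]
jl=lambda J,uv,z:R(J[2]).T@(ray(p,uv,z)[:2]-J[:2])
def fun(J): return np.r_[[jl(J,a,0)[1]-52 for a in L],[jl(J,a,8)[1]+52 for a in Rr],[jl(J,a,8)[0]+125 for a in B]]
r=least_squares(fun,[565,-429,-.27],loss="soft_l1",f_scale=1); J=r.x
n,m=len(L),len(L)+len(Rr); print(J,np.degrees(J[2]),"res",[np.round((len(x),np.median(x),x.std(),x[0],x[-1]),2) for x in(r.fun[:n],r.fun[n:m],r.fun[m:])])
np.save("J.npy",J)
for nme,cc in(("box",[(125,168),(315,212),(243,470),(57,418)]),("orangetop",[(262,62)])):
    P=[jl(J,((a[0]+.5)/10-.5+415,(a[1]+.5)/10-.5+180),44 if nme=="box" else 42) for a in cc]; print(nme,np.round(P,1).tolist(),np.mean(P,0))
for k in (0,1,2):
    mm=cut_out(ps[k],"enclosure")[0]["pixels"]; vv,uu=np.nonzero(mm); print("enc",jl(J,(uu.mean(),vv.mean()),40))
h=cv2.cvtColor(p["frame"],cv2.COLOR_RGB2HSV);o2=(h[...,0]>40)&(h[...,0]<75)&(h[...,1]>100)&(h[...,2]>120);v,u=np.nonzero(o2[170:186,415:435]);print("green",jl(J,(u.mean()+415,v.mean()+170),9))
print("box world",jw(J,-43,0,0))
E
```

```text
[ 5.62746488e+02 -4.30635869e+02 -2.97262942e-01] -17.031912009894043 res [array([38.  ,  1.49,  0.47,  2.02,  0.99]), array([52.  , -0.92,  0.71,  0.16, -2.12]), array([23.  , -0.12,  1.06,  1.7 ,  3.93])]
box [[-5.6, 34.9], [-0.8, -25.1], [-83.9, -26.1], [-85.9, 33.0]] [-44.04447309   4.18044713]
orangetop [[39.3, 3.1]] [39.34029889  3.10128953]
enc [-44.0754421    2.17913651]
enc [-160.66361615  682.14886705]
enc [-43.4676925    2.51836455]
green [55.96923882 46.85445536]
box world [ 521.63239233 -418.04098396    0.        ]
```

```bash
python3 -m crank '[[0.085,[0,0,-0.05],[0,0,0]],[0.085,[0,0,-0.05],[0,0,0]],[0.085,[0,0,0],[0,0,0.1495]],[0.085,[0,0,0],[0,0,0.1495]],[0.085,[0,0,0],[0,0,0.1495]],[0.085,[0.008,-0.038,0],[0,0,0]],[0.085,[0.008,-0.038,0],[0,0,0]],[0.085,[0.008,-0.038,0],[0,0,0]],[0.085,[0.008,-0.038,0],[0,0,0]],[0.085,[0.008,-0.038,0],[0,0,0]],[0.085,[0.008,-0.038,0],[0,0,0]],[0.085,[0.008,-0.038,0],[0,0,0]],[0.085,[0.008,-0.038,0],[0,0,0]],[0.085,[0.008,-0.038,0],[0,0,0]],[0.085,[0.008,-0.038,0],[0,0,0]]]' 40
python3 -m crank '[[0.085,[0.008,-0.038,0],[0,0,0]],[0.085,[0.008,-0.038,0],[0,0,0]],[0.085,[0.008,-0.038,0],[0,0,0]],[0.085,[0.008,-0.038,0],[0,0,0]],[0.085,[0.008,-0.038,0],[0,0,0]],[0.085,[0.008,-0.038,0],[0,0,0]],[0.085,[0.008,-0.038,0],[0,0,0]],[0.085,[0.008,-0.038,0],[0,0,0]],[0.085,[0.008,-0.038,0],[0,0,0]],[0.085,[0.008,-0.038,0],[0,0,0]],[0.085,[0.008,-0.038,0],[0,0,0]],[0.085,[0,0,0],[0,0,0]],[0.085,[0,0,0],[0,0,0]]]'
python3 - <<'E'
from h import *
from scipy.optimize import least_squares
o=readout.get_obs(); print(np.round(o["q"],1)); R3=o["tcp_rot"]; d=np.array([452,279,4])-o["ee_pos"]; print("tool delta",R3.T@d,"yaw",np.degrees(np.arctan2(R3[1,0],R3[0,0])))
p=get_image("side"); J=np.load("J.npy")
u=proj(p,jw(J,-43,0,30)); x0,y0=int(u[0])-38,int(u[1])-28; print(u,x0,y0)
cv2.imwrite("pics/s2.png",cv2.resize(p["frame"][y0:y0+58,x0:x0+78,::-1],None,fx=10,fy=10,interpolation=cv2.INTER_LANCZOS4))
E
```

```text
time_s: 4.3
ee_pos: [316.6, -163.7, 331.5]
tcp_rot: [[0.996, -0.084, 0.001], [-0.084, -0.996, -0.0], [0.001, 0.0, -1.0]]
wrist_force: [1.1, -0.5, 0.5]
opening: 85.1
grip_force: 0.0
time_s: 5.6
ee_pos: [439.1, 244.5, 330.9]
tcp_rot: [[0.997, -0.082, -0.001], [-0.082, -0.997, -0.0], [-0.001, 0.0, -1.0]]
wrist_force: [0.0, -0.9, 0.6]
opening: 85.0
grip_force: 0.0
[ 20.3  -0.9  81.1  -0.   99.8 115. ]
tool delta [ 10.26651708 -35.61854735 326.91447162] yaw -4.7085390329181145
[427.5680382  181.72642523] 389 153
```

View pics/s2.png

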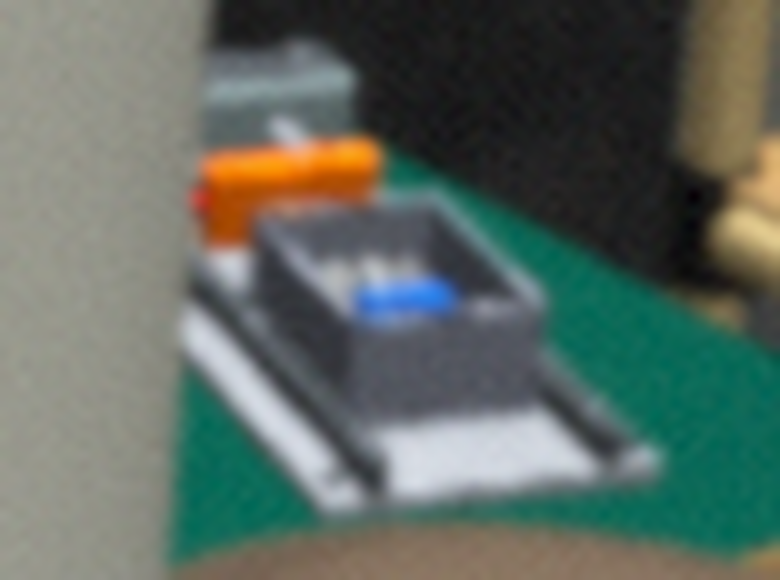

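```bash
python3 -m crank '[[0.085,[0.005,-0.018,0],[0,0,0]],[0.085,[0.0053,-0.0176,0.01],[0,0,0]],[0.085,[0,0,0.045],[0,0,0]],[0.085,[0,0,0.045],[0,0,0]],[0.085,[0,0,0.045],[0,0,0]],[0.085,[0,0,0.045],[0,0,0]],[0.085,[0,0,0.045],[0,0,0]],[0.085,[0,0,0.04],[0,0,0]],[0.085,[0,0,0.03],[0,0,0]],[0.085,[0,0,0.012],[0,0,0]],[0.085,[0,0,0],[0,0,0]],[0.085,[0,0,0],[0,0,0]]]'
python3 - <<'E'
from h import *
from scipy.optimize import least_squares
t=get_image("top"); s=get_image("side")
S=[((352,335),(-42,30,44)),((548,300),(-42,-30,44)),((255,220),(42,30,44)),((432,190),(42,-30,44)),((357,420),(-42,30,8))]
T=[((125,168),(42,30,44)),((315,212),(42,-30,44)),((243,470),(-42,-30,44)),((57,418),(-42,30,44))]
su=lambda c:np.array([389+(c[0]+.5)/10-.5,153+(c[1]+.5)/10-.5]); tu=lambda c:np.array([415+(c[0]+.5)/10-.5,180+(c[1]+.5)/10-.5])
def fit(S,T,x0):
    f_=lambda J:np.concatenate([proj(s,jw(J,*q))-su(c) for c,q in S]+[proj(t,jw(J,*q))-tu(c) for c,q in T])
    r=least_squares(f_,x0,loss="soft_l1"); print(np.round(r.x[:2],1),np.degrees(r.x[2]).round(2),np.round(r.fun,1).tolist()); return r.x
fit(S,[],[520,-417,-.27]); fit([],T,[520,-417,-.27]); B=fit(S,T,[520,-417,-.27])
J=np.load("J.npy")
SJ=[((660,460),(-125,-52,8)),((207,165),(30,28,42)),((382,140),(30,-28,42)),((207,245),(30,28,14))]
Jn=fit(SJ,[],J)
print("box in jig",R(Jn[2]).T@(B[:2]-Jn[:2]),R(J[2]).T@(B[:2]-J[:2]))
E
```

```text
time_s: 6.85
ee_pos: [453.4, 278.6, 16.0]
tcp_rot: [[0.996, -0.084, 0.002], [-0.084, -0.996, 0.001], [0.002, -0.001, -1.0]]
wrist_force: [-0.0, 0.2, 0.6]
opening: 85.1
grip_force: 0.0
[ 517.1 -415.7] -15.93 [0.7, -1.0, 0.4, 0.3, -0.6, -0.8, 0.2, 0.1, -0.7, 1.6]
[ 522.  -413.7] -15.34 [0.1, -0.9, -0.2, 0.0, 0.2, 0.4, -0.1, 0.3]
[ 519.8 -415.2] -15.27 [0.1, -1.3, -0.3, -0.1, -1.4, -1.1, -0.7, -0.2, -1.2, 1.3, 0.5, -0.2, 0.3, 0.7, 0.7, 1.1, 0.4, 1.0]
[ 567.  -431.7] -16.66 [-0.2, -0.9, 0.5, 0.0, -0.1, 0.8, -0.1, 0.2]
box in jig [-49.89793733   2.27562496] [-45.54597766   2.21074861]
```

```bash
python3 -m crank '[[0.085,[0,0,0.006],[0,0,0]],[0.085,[0,0,0.006],[0,0,0]],[0.07,[0,0,0],[0,0,0]],[0.055,[0,0,0],[0,0,0]],[0.05,[0,0,0],[0,0,0]],[0.05,[0,0,0],[0,0,0]],[0.05,[0,0,0],[0,0,0]],[0.05,[0,0,0],[0,0,0]]]' 40
python3 - <<'E'
from h import *
s=get_image("side"); t=get_image("top")
x0,y0=180,235
a=cv2.resize(s["frame"][235:293,175:245,::-1],None,fx=7,fy=7,interpolation=cv2.INTER_CUBIC)
cv2.imwrite("pics/grip.png",a)
E
```

```text
time_s: 7.75
ee_pos: [452.5, 278.7, 2.5]
tcp_rot: [[0.996, -0.084, 0.0], [-0.084, -0.996, 0.0], [0.0, -0.0, -1.0]]
wrist_force: [-1.8, -0.5, 2.3]
opening: 59.2
grip_force: 43.2
```

View pics/grip.png

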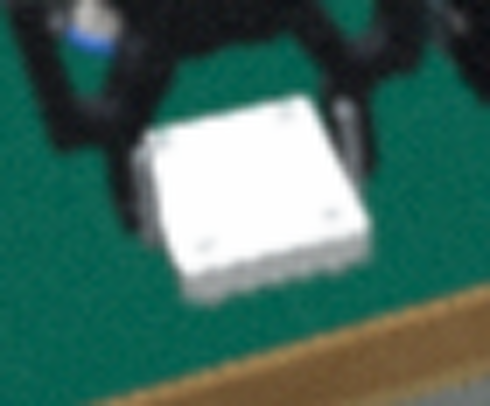

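```bash
python3 -m crank '[[0.05,[0,0,-0.02],[0,0,0]],[0.05,[0,0,-0.04],[0,0,0]],[0.05,[0,0,-0.045],[0,0,0]],[0.05,[0,0,-0.045],[0,0,0]],[0.05,[0,0,-0.045],[0,0,0]],[0.05,[0,0,-0.045],[0,0,0]],[0.05,[0,0,-0.045],[0,0,0]],[0.05,[0,0,-0.035],[0,0,0]],[0.05,[0,0,-0.01],[0,0,0.0978]],[0.05,[0,0,0],[0,0,0.0978]],[0.05,[0,0,0],[0,0,0]]]'
python3 -m crank '[[0.05,[0.0128,0.0324,0],[0,0,0]],[0.05,[0.0128,0.0324,0],[0,0,0]],[0.05,[0.0128,0.0324,0],[0,0,0]],[0.05,[0.0128,0.0324,0],[0,0,0]],[0.05,[0.0128,0.0324,0],[0,0,0]],[0.05,[0.0128,0.0324,0],[0,0,0]],[0.05,[0.0128,0.0324,0],[0,0,0]],[0.05,[0.0128,0.0324,0],[0,0,0]],[0.05,[0.0128,0.0324,0],[0,0,0]],[0.05,[0.0128,0.0324,0],[0,0,0]],[0.05,[0.0128,0.0324,0],[0,0,0]],[0.05,[0.0128,0.0324,0],[0,0,0]],[0.05,[0.0128,0.0324,0],[0,0,0]],[0.05,[0.0128,0.0324,0],[0,0,0]],[0.05,[0.0128,0.0324,0],[0,0,0]],[0.05,[0.0128,0.0324,0],[0,0,0]],[0.05,[0.0128,0.0324,0],[0,0,0]],[0.05,[0.0128,0.0324,0],[0,0,0]],[0.05,[0.0128,0.0324,0],[0,0,0]],[0.05,[0.0128,0.0324,0],[0,0,0]]]'
python3 -m crank '[[0.05,[0,0,0],[0,0,0]],[0.05,[0,0,0.04],[0,0,0]],[0.05,[0,0,0.045],[0,0,0]],[0.05,[0,0,0.045],[0,0,0]],[0.05,[0,0,0.045],[0,0,0]],[0.05,[0,0,0.045],[0,0,0]],[0.05,[0,0,0.025],[0,0,0]],[0.05,[0,0,0],[0,0,0]],[0.05,[0,0,0],[0,0,0]],[0.05,[0,0,0],[0,0,0]]]'
python3 - <<'E'
from h import *
o=readout.get_obs(); print(o["ee_pos"],o["opening"],o["grip_force"])
s=get_image("side"); J=np.load("J.npy")
x0,y0=389,143
cv2.imwrite("pics/s3.png",cv2.resize(s["frame"][y0:y0+60,x0:x0+78,::-1],None,fx=10,fy=10,interpolation=cv2.INTER_LANCZOS4))
E
```

```text
time_s: 8.95
ee_pos: [452.5, 278.6, 332.4]
tcp_rot: [[0.961, -0.278, 0.0], [-0.278, -0.961, 0.0], [0.0, -0.0, -1.0]]
wrist_force: [-0.3, -0.3, -0.5]
opening: 59.2
grip_force: 43.5
time_s: 10.95
ee_pos: [519.8, -416.3, 331.5]
tcp_rot: [[0.962, -0.272, -0.001], [-0.272, -0.962, 0.001], [-0.001, -0.001, -1.0]]
wrist_force: [0.8, -0.3, -0.6]
opening: 58.8
grip_force: 43.5
time_s: 11.95
ee_pos: [520.6, -415.3, 89.5]
tcp_rot: [[0.962, -0.275, 0.002], [-0.275, -0.962, -0.002], [0.002, 0.001, -1.0]]
wrist_force: [0.8, -0.2, -0.3]
opening: 59.1
grip_force: 43.5
[ 520.622598   -415.29784949   89.51673094] 59.06727324876037 43.455803990364075
```

View pics/s3.png

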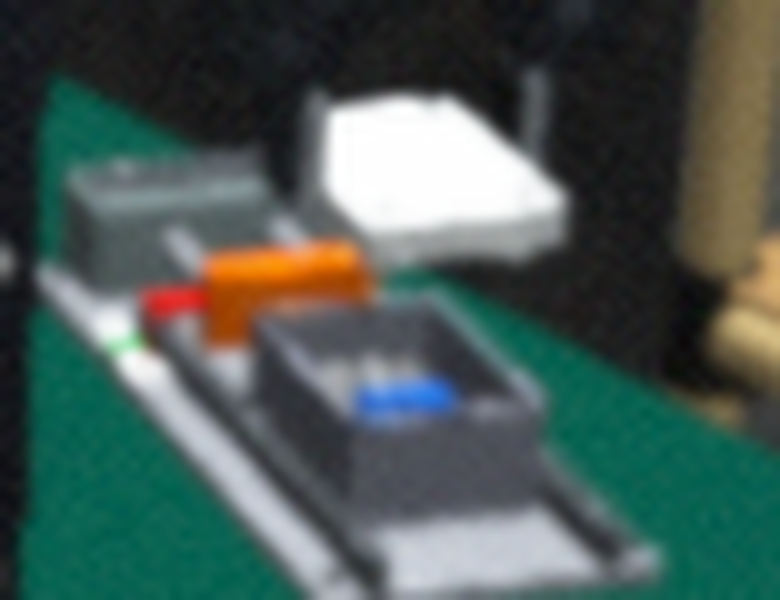

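```bash
python3 - <<'E'
from h import *
from scipy.optimize import least_squares
s=get_image("side")
su=lambda c:np.array([389+(c[0]+.5)/10-.5,143+(c[1]+.5)/10-.5])
z0=87
def fit(S,nm):
    f_=lambda J:np.concatenate([proj(s,jw(J,*q))-su(c) for c,q in S])
    r=least_squares(f_,[520,-415,-.28]); print(nm,np.round(r.x[:2],1),np.degrees(r.x[2]).round(2),np.round(r.fun,1).tolist()); return r.x
L=fit([((365,228),(-42,30,z0+21)),((572,197),(-42,-30,z0+21)),((327,108),(42,30,z0+21)),((457,96),(42,-30,z0+21)),((380,270),(-42,30,z0+7)),((568,247),(-42,-30,z0+7))],"lid")
B=fit([((352,436),(-42,30,44)),((548,402),(-42,-30,44)),((255,320),(42,30,44)),((432,290),(42,-30,44)),((357,520),(-42,30,8))],"box")
# silhouettes
def hull(P,z1,z2):
    q=[proj(s,jw(P,a,b,z)) for a in(-42,42) for b in(-30,30) for z in(z1,z2)]
    m=np.zeros((400*8,640*8),np.uint8); cv2.fillConvexPoly(m,cv2.convexHull(np.int32(np.round((np.array(q)+.5)*8))),1)
    return cv2.resize(m.astype(np.float32),(640,400),interpolation=cv2.INTER_AREA)
f0=s["frame"].astype(float); w=np.clip((f0.min(2)-70)/90,0,1); w[:,:415]=0; w[:,450:]=0; w[:150]=0; w[172:]=0
v,u=np.mgrid[:400,:640]; print("obs",(w*u).sum()/w.sum(),(w*v).sum()/w.sum(),w.sum())
m=hull(L,z0+7,z0+21); print("mod",(m*u).sum()/m.sum(),(m*v).sum()/m.sum(),m.sum())
E=hull
cb=cut_out(s,"enclosure")[0]["pixels"]; vv,uu=np.nonzero(cb); print("encl obs",uu.mean(),vv.mean(),len(uu)); m=hull(B,8,44); print("mod",(m*u).sum()/m.sum(),(m*v).sum()/m.sum(),m.sum())
cl=cut_out(s,"lid")[0]["pixels"]; vv,uu=np.nonzero(cl); print("lid cut",uu.mean(),vv.mean(),len(uu))
o=readout.get_obs(); d=np.r_[B[:2]-L[:2],0]; print("lid-tcp tool",o["tcp_rot"].T@np.r_[L[:2]-o["ee_pos"][:2],0]); print("tool delta",o["tcp_rot"].T@d)
E
```

```text
lid [ 514.8 -419.8] -21.6 [0.9, -1.1, 0.6, 0.7, -3.9, 0.2, 2.6, 0.2, -1.0, -0.7, 0.6, 0.3]
box [ 517.1 -415.8] -16.04 [0.7, -1.1, 0.4, 0.1, -0.6, -0.9, 0.2, 0.1, -0.7, 1.6]
obs 430.9502523431868 160.8091040178279 339.0444444444444
mod 431.67509929200486 160.70967881194957 361.9375
encl obs 416.625 181.29166666666666 1032
mod 428.1853501808953 183.96322695609913 578.71875
lid cut 431.82474226804123 161.5257731958763 291
lid-tcp tool [-3.98038726e+00  5.99489908e+00 -1.38888884e-03]
tool delta [ 1.13534384e+00 -4.49883713e+00 -1.56865090e-03]
```

```bash
python3 - <<'E'
from h import *
from scipy.optimize import least_squares
s=get_image("side"); o=readout.get_obs(); R3=o["tcp_rot"]; yaw=np.arctan2(R3[1,0],R3[0,0])
su=lambda c:np.array([389+(c[0]+.5)/10-.5,143+(c[1]+.5)/10-.5])
z0=o["ee_pos"][2]-2.5
def fit(S,nm,y):
    f_=lambda J:np.concatenate([proj(s,jw([*J[:2],y],*q))-su(c) for c,q in S])
    r=least_squares(f_,[520,-415],loss="soft_l1"); print(nm,np.round(r.x[:2],1),np.degrees(y).round(2),np.round(r.fun,1).tolist()); return r.x
L=fit([((365,228),(-42,30,z0+21)),((572,197),(-42,-30,z0+21)),((457,96),(42,-30,z0+21)),((380,270),(-42,30,z0+7)),((568,247),(-42,-30,z0+7))],"lid",yaw)
B=fit([((352,436),(-42,30,44)),((548,402),(-42,-30,44)),((255,320),(42,30,44)),((432,290),(42,-30,44)),((357,520),(-42,30,8))],"box",yaw)
print("lid-tcp tool",R3.T@np.r_[L-o["ee_pos"][:2],0],"tool delta",R3.T@np.r_[B-L,0])
# red-channel profiles across lid right/near edges
J=np.r_[o["ee_pos"][:2],yaw]
for n,q in(("NL",(-42,30,z0+21)),("NR",(-42,-30,z0+21)),("FR",(42,-30,z0+21)),("FL",(42,30,z0+21)),("NLb",(-42,30,z0+7)),("NRb",(-42,-30,z0+7))):
    c=(proj(s,jw(J,*q))-[389,143]+.5)*10; print(n,"expected in crop",c.round())
E
```

```text
lid [ 517.7 -417. ] -15.99 [1.2, -0.5, 0.1, 0.5, -0.5, 0.2, -0.7, -0.2, 0.1, 0.0]
box [ 516.7 -415.3] -15.99 [0.7, -1.1, 0.4, 0.1, -0.6, -0.8, 0.2, 0.2, -0.7, 1.7]
lid-tcp tool [-1.85228793e+00  2.52851605e+00 -7.53110871e-04] tool delta [-1.44724617 -1.29008134 -0.00242584]
NL expected in crop [366. 222.]
NR expected in crop [563. 201.]
FR expected in crop [443.  98.]
FL expected in crop [255. 117.]
NLb expected in crop [363. 267.]
NRb expected in crop [558. 246.]
```

```bash
python3 -m crank '[[0.05,[0,-0.0016,0.015],[0,0,0]],[0.05,[0,0,0.02],[0,0,0]],[0.05,[0,0,0.004],[0,0,0]],[0.05,[0,0,0],[0,0,0]],[0.05,[0,0,0],[0,0,0]]]'
python3 -m crank '[[0.05,[0,0,0.002],[0,0,0]],[0.05,[0,0,0.002],[0,0,0]],[0.05,[0,0,0.001],[0,0,0]],[0.05,[0,0,0],[0,0,0]]]'
python3 - <<'E'
from h import *
o=readout.get_obs();print(o["ee_pos"],o["wrist_force"],o["ft_torque"])
s=get_image("side")
x0,y0=389,143
cv2.imwrite("pics/s4.png",cv2.resize(s["frame"][y0:y0+60,x0:x0+78,::-1],None,fx=10,fy=10,interpolation=cv2.INTER_LANCZOS4))
E
```

```text
time_s: 12.7
ee_pos: [520.5, -413.4, 48.7]
tcp_rot: [[0.961, -0.276, 0.0], [-0.276, -0.961, -0.0], [0.0, 0.0, -1.0]]
wrist_force: [0.4, -0.1, -1.1]
opening: 59.0
grip_force: 43.5
time_s: 13.1
ee_pos: [520.4, -413.6, 43.6]
tcp_rot: [[0.961, -0.276, 0.0], [-0.276, -0.961, -0.001], [0.001, 0.0, -1.0]]
wrist_force: [-1.8, -3.0, 2.3]
opening: 59.1
grip_force: 43.8
[ 520.41269341 -413.60968349   43.56900815] [-1.76346633 -2.95980714  2.31708415] [-0.30223369  0.04950665 -0.05778321]
```

View pics/s4.png

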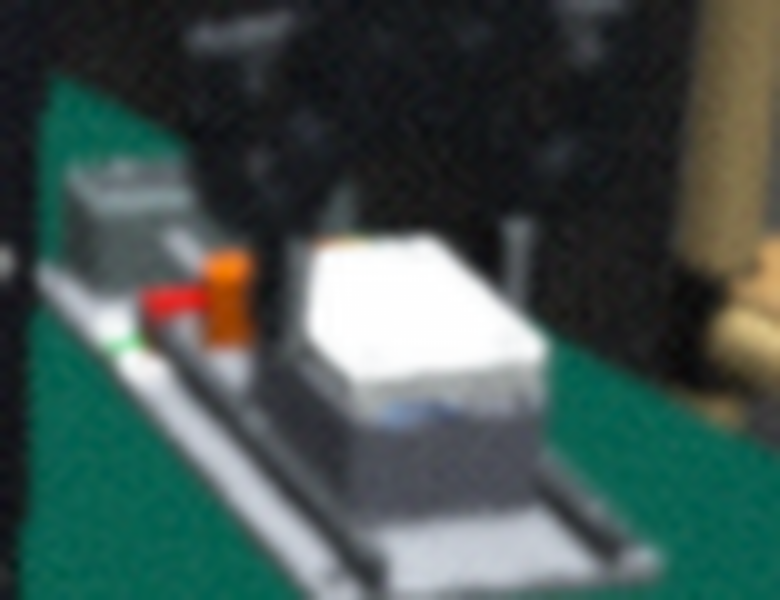

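```bash
python3 -m crank '[[0.05,[-0.0003,0.001,0],[0,0,0]],[0.05,[0,0,0],[0,0,0]],[0.05,[0,0,0],[0,0,0]]]'
python3 -m crank '[[0.05,[0,0.0002,0.001],[0,0,0]],[0.05,[0,0,0.001],[0,0,0]],[0.05,[0,0,0],[0,0,0]]]'

```

```text
time_s: 13.45
ee_pos: [519.7, -414.1, 43.2]
tcp_rot: [[0.961, -0.276, -0.0], [-0.276, -0.961, 0.0], [-0.0, -0.0, -1.0]]
wrist_force: [0.6, 0.1, -0.1]
opening: 58.9
grip_force: 43.5
time_s: 13.75
ee_pos: [519.9, -414.6, 41.3]
tcp_rot: [[0.961, -0.276, 0.0], [-0.276, -0.961, -0.0], [0.0, 0.0, -1.0]]
wrist_force: [1.0, -2.5, 0.3]
opening: 59.0
grip_force: 43.7
```

```bash
python3 -m crank '[[0.05,[0.0002,0.0006,0],[0,0,0]],[0.05,[0,0,0.001],[0,0,0]],[0.05,[0,0,0],[0,0,0]]]'
python3 -m crank '[[0.05,[0,0,0.0008],[0,0,0]],[0.05,[0,0,0],[0,0,0]],[0.05,[0,0,0],[0,0,0]]]'

```

```text
time_s: 14.05
ee_pos: [519.8, -415.1, 40.2]
tcp_rot: [[0.961, -0.276, 0.0], [-0.276, -0.961, -0.0], [0.0, -0.0, -1.0]]
wrist_force: [3.0, -2.2, 0.7]
opening: 59.3
grip_force: 43.6
time_s: 14.35
ee_pos: [519.9, -415.1, 39.5]
tcp_rot: [[0.961, -0.276, 0.0], [-0.276, -0.961, -0.0], [0.0, 0.0, -1.0]]
wrist_force: [2.1, -2.5, 1.6]
opening: 59.1
grip_force: 43.7
```

```bash
python3 -m crank '[[0.05,[0.0006,0.0004,0],[0,0,0]],[0.05,[0,0,0.0008],[0,0,0]],[0.05,[0,0,0],[0,0,0]],[0.05,[0,0,0],[0,0,0]]]'

```

```text
time_s: 14.75
ee_pos: [520.0, -415.2, 39.5]
tcp_rot: [[0.961, -0.276, -0.0], [-0.276, -0.961, 0.0], [-0.001, -0.0, -1.0]]
wrist_force: [-3.6, 4.2, 13.7]
opening: 58.7
grip_force: 45.1
```

```bash
python3 -m crank '[[0.05,[0,0,-0.0004],[0,0,0]],[0.062,[0,0,0],[0,0,0]],[0.07,[0,0,0],[0,0,0]],[0.085,[0,0,0],[0,0,0]],[0.085,[0,0,0],[0,0,0]],[0.085,[0,0,0],[0,0,0]],[0.085,[0,0,-0.01],[0,0,0]],[0.085,[0,0,-0.03],[0,0,0]],[0.085,[0,0,-0.04],[0,0,0]],[0.085,[-0.04,0,-0.03],[0,0,0]],[0.085,[-0.04,0,0],[0,0,0]],[0.04,[-0.04,0,0],[0,0,0]],[0,[-0.03,0,0],[0,0,0]],[0,[0,0,0],[0,0,0]],[0,[0,0,0],[0,0,0]],[0,[0,0,0],[0,0,0]],[0,[0,0,0],[0,0,0]],[0,[0,0,0],[0,0,0]]]'
python3 - <<'E'
from h import *
o=readout.get_obs();print(o["ee_pos"],o["opening"])
s=get_image("side");t=get_image("top")
b=t["frame"][180:235,415:455,::-1]
x0,y0=395,160
a=s["frame"][y0:y0+55,x0:x0+40,::-1]
k=dict(fx=10,fy=10,interpolation=cv2.INTER_LANCZOS4)
cv2.imwrite("pics/seat.png",np.hstack([cv2.resize(b,None,**k),cv2.resize(a,None,**k)]))
E
```

```text
time_s: 16.55
ee_pos: [376.6, -374.2, 148.9]
tcp_rot: [[0.961, -0.275, -0.0], [-0.275, -0.961, 0.001], [-0.0, -0.0, -1.0]]
wrist_force: [-0.6, 0.6, -0.0]
opening: 0.2
grip_force: 0.0
[ 376.5516839  -374.19480437  148.85370576] 0.15092903372602265
```

View pics/seat.png

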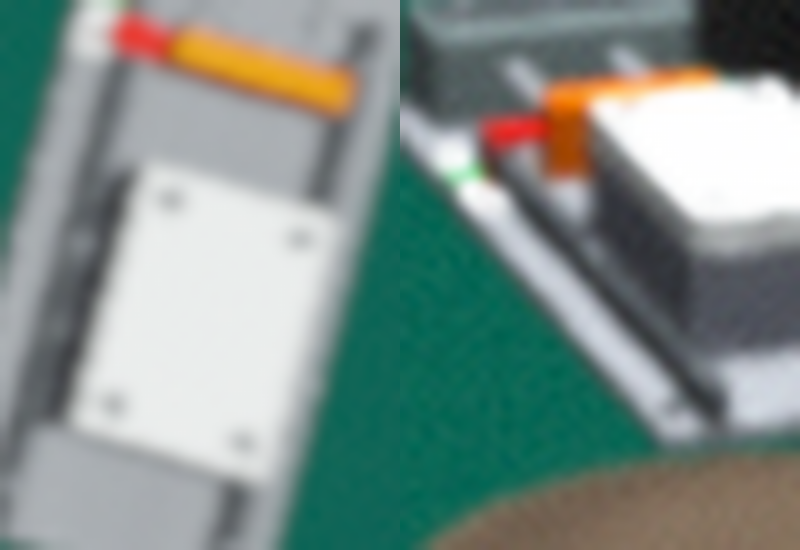

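```bash
python3 -m crank '[[0,[0,0,0.03],[0,0,0]],[0,[0,0,0.045],[0,0,0]],[0,[0,0,0.035],[0,0,0]],[0,[0,0,0.015],[0,0.087,0]],[0,[0,0,0],[0,0.087,0]],[0,[0,0,0],[0,0,0]],[0,[0.0296,0,0.0052],[0,0,0]],[0,[0.0296,0,0.0052],[0,0,0]],[0,[0.0148,0,0.0026],[0,0,0]],[0,[0.0049,0,0.0009],[0,0,0]],[0,[0,0,0],[0,0,0]],[0,[0,0,0],[0,0,0]]]' 60
python3 - <<'E'
from h import *
o=readout.get_obs();print(o["ee_pos"],o["tcp_rot"].round(3).tolist(),o["wrist_force"],o["q"].round(1))
t=get_image("top")
def cen(p):
    r=p["frame"].astype(int); m=(r.min(2)>195)
    n,l,st,c=cv2.connectedComponentsWithStats(m.astype(np.uint8)); i=l[211,434]; return c[i],st[i,4]
c,a=cen(t); print("lid white",c,a,ray(t,c,65))
E
```

```text
time_s: 17.85
ee_pos: [452.5, -396.0, 24.0]
tcp_rot: [[0.947, -0.276, 0.165], [-0.271, -0.961, -0.047], [0.172, -0.0, -0.985]]
wrist_force: [-0.7, -0.1, 0.2]
opening: 0.2
grip_force: 0.0
[ 452.54492328 -396.02624076   23.99582727] [[0.947, -0.276, 0.165], [-0.271, -0.961, -0.047], [0.172, -0.0, -0.985]] [-0.71954502 -0.13295999  0.16645373] [-51.6  15.4 100.3   6.9  56.5  50.9]
lid white [435.3409894  211.39399293] 566 [ 520.52638274 -414.28553287   65.        ]
```

```bash
python3 -m crank '[[0,[0.0049,0,0.0009],[0,0,0]],[0,[0.0039,0,0.0007],[0,0,0]],[0,[0.003,0,0.0005],[0,0,0]],[0,[0,0,0],[0,0,0]]]'
python3 -m crank '[[0,[0.003,0,0.0005],[0,0,0]],[0,[0.003,0,0.0005],[0,0,0]],[0,[0.003,0,0.0005],[0,0,0]],[0,[0.003,0,0.0005],[0,0,0]],[0,[0,0,0],[0,0,0]]]'

```

```text
time_s: 18.3
ee_pos: [464.9, -399.7, 24.1]
tcp_rot: [[0.947, -0.276, 0.166], [-0.271, -0.961, -0.048], [0.173, -0.0, -0.985]]
wrist_force: [-1.0, 1.0, 0.4]
opening: -0.1
grip_force: 0.0
time_s: 18.8
ee_pos: [476.3, -402.9, 24.0]
tcp_rot: [[0.947, -0.276, 0.166], [-0.271, -0.961, -0.047], [0.172, -0.0, -0.985]]
wrist_force: [-2.4, -0.3, 1.2]
opening: 0.2
grip_force: 1.1
```

```bash
python3 -m crank '[[0,[0.003,0,0.0005],[0,0,0]],[0,[0.003,0,0.0005],[0,0,0]],[0,[0.003,0,0.0005],[0,0,0]],[0,[0.003,0,0.0005],[0,0,0]]]'
python3 -m crank '[[0,[0.003,0,0.0005],[0,0,0]],[0,[0.003,0,0.0005],[0,0,0]],[0,[0.003,0,0.0005],[0,0,0]]]'
cat > m.py <<'E'
from h import *
J=np.array([563.9,-429.4,-.2825])
def comp(p,m,box):
    x0,x1,y0,y1=box; k=np.zeros(m.shape,np.uint8); k[y0:y1,x0:x1]=m[y0:y1,x0:x1]
    n,l,st,c=cv2.connectedComponentsWithStats(k); 
    if n<2: return None,0
    i=1+np.argmax(st[1:,4]); return c[i],st[i,4]
jl=lambda p,uv,z:(R(J[2]).T@(ray(p,uv,z)[:2]-J[:2])).round(1)
for n,box in(("top",(405,470,150,240)),("side",(389,440,140,215))):
    p=get_image(n); h=cv2.cvtColor(p["frame"],cv2.COLOR_RGB2HSV); H,S,V=h[...,0],h[...,1],h[...,2]
    red=((H<6)|(H>174))&(S>150)&(V>110); gr=(H>45)&(H<72)&(S>90)&(V>140); og=(H>8)&(H<24)&(S>170)&(V>120); wh=(p["frame"].min(2)>195)
    for nm,m,z in(("red",red,30),("green",gr,9),("orange",og,42),("white",wh,65)):
        c,a=comp(p,m,box); print(n,nm,a,None if c is None else (c.round(1),jl(p,c,z)))
    if n=="top":
        k=np.zeros(wh.shape,np.uint8); k[150:245,405:470]=wh[150:245,405:470]; cc=max(cv2.findContours(k,0,1)[0],key=cv2.contourArea)[:,0]
        r=cv2.minAreaRect(np.float32([ray(p,q,65)[:2] for q in cc])); print("lid rect",np.round(r[0],1),np.round(r[1],1),round(r[2],1))
o=readout.get_obs(); print(o["time_s"],o["ee_pos"].round(1),o["wrist_force"].round(1), "along",(R(J[2]).T@(o["ee_pos"][:2]-J[:2])).round(1), "push",(R(J[2]).T@o["wrist_force"][:2]).round(1))
E
python3 m.py
```

```text
time_s: 19.2
ee_pos: [487.7, -406.2, 24.0]
tcp_rot: [[0.947, -0.276, 0.166], [-0.272, -0.961, -0.047], [0.172, -0.0, -0.985]]
wrist_force: [-5.2, 1.3, 1.2]
opening: -0.1
grip_force: 2.7
time_s: 19.5
ee_pos: [496.5, -408.6, 24.1]
tcp_rot: [[0.947, -0.276, 0.166], [-0.272, -0.961, -0.047], [0.172, -0.0, -0.985]]
wrist_force: [-4.8, 0.9, 0.4]
opening: -0.3
grip_force: 2.5
top red 10 (array([428.6, 183.5]), array([36.7, 36.1]))
top green 8 (array([425.5, 177.8]), array([55.7, 45.3]))
top orange 47 (array([440.4, 186.7]), array([35.5,  1.3]))
top white 572 (array([458.4, 228. ]), array([-74.1, -77.9]))
lid rect [ 477.1 -461.3] [108.5 111.7] 0.6
side red 17 (array([406.8, 172.8]), array([34.7, 34.8]))
side green 0 None
side orange 0 None
side white 92 (array([432.9, 196.2]), array([-204.3,   54.7]))
19.6 [ 496.8 -408.7   24.1] [-1.6  0.3 -0.1] along [-70.2   1.1] push [-1.6 -0.2]
```

```bash
python3 -m crank '[[0,[0.003,0,0.0005],[0,0,0]],[0,[0.002,0,0.0004],[0,0,0]],[0,[0,0,0],[0,0,0]]]'
python3 -m crank '[[0,[0.002,0,0.0004],[0,0,0]],[0,[0.002,0,0.0004],[0,0,0]],[0,[0,0,0],[0,0,0]]]'
python3 -m crank '[[0,[0.002,0,0.0004],[0,0,0]],[0,[0.002,0,0.0004],[0,0,0]],[0,[0,0,0],[0,0,0]]]'
python3 m.py
```

```text
time_s: 19.9
ee_pos: [501.8, -410.2, 24.2]
tcp_rot: [[0.947, -0.276, 0.167], [-0.272, -0.961, -0.048], [0.173, -0.0, -0.985]]
wrist_force: [-0.9, 0.8, -1.3]
opening: 0.2
grip_force: 0.6
time_s: 20.2
ee_pos: [505.3, -411.3, 24.1]
tcp_rot: [[0.947, -0.276, 0.166], [-0.272, -0.961, -0.047], [0.172, -0.0, -0.985]]
wrist_force: [-7.0, 0.3, 0.4]
opening: 0.2
grip_force: 3.3
time_s: 20.5
ee_pos: [508.9, -412.5, 24.1]
tcp_rot: [[0.947, -0.276, 0.165], [-0.272, -0.961, -0.047], [0.172, -0.0, -0.985]]
wrist_force: [-8.4, 1.8, 3.0]
opening: 0.0
grip_force: 5.0
top red 12 (array([429.2, 181.3]), array([43.9, 36. ]))
top green 7 (array([425.3, 177.6]), array([56. , 46.1]))
top orange 10 (array([444.9, 184.8]), array([ 45.2, -10.6]))
top white 704 (array([457.5, 226.1]), array([-69.2, -73.7]))
lid rect [ 457.4 -486.4] [ 87.8 177.5] 47.0
side red 14 (array([405.4, 171.9]), array([42.6, 36.7]))
side green 0 None
side orange 0 None
side white 113 (array([432.5, 195.2]), array([-198. ,   53.3]))
20.6 [ 508.9 -412.5   24.1] [-9.7  1.1  2.1] along [-57.5   0.9] push [-9.6 -1.7]
```

```bash
python3 -m crank '[[0,[0.002,0,0.0004],[0,0,0]],[0,[0.002,0,0.0004],[0,0,0]],[0,[0.002,0,0.0003],[0,0,0]],[0,[0.002,0,0.0003],[0,0,0]],[0,[0.001,0,0.0002],[0,0,0]],[0,[0.001,0,0.0002],[0,0,0]],[0,[0,0,0],[0,0,0]],[0,[0,0,0],[0,0,0]],[0,[0,0,0],[0,0,0]]]'
python3 m.py; python3 - <<'E'
from h import *
o=readout.get_obs()
p=get_image("top"); J=np.array([563.9,-429.4,-.2825])
# lid vs predicted: threshold white excluding green side/gripper; corners by connectivity at predicted centre
m=cut_out(p,"lid"); 
if m:
    k=m[0]["pixels"].astype(np.uint8); c=max(cv2.findContours(k,0,1)[0],key=cv2.contourArea)[:,0]
    r=cv2.minAreaRect(np.float32([ray(p,q,65)[:2] for q in c])); print(m[0]["score"],np.round(r[0],1),np.round(r[1],1),round(r[2],1))
s=get_image("side"); r=search_frame(s,"lid"); print([(x["score"],world(s,x["point"]).round(1)) for x in r[:2]])
k=cut_out(s,"lid")
for x in k[:1]:
    v,u=np.nonzero(x["pixels"]); print(x["score"],len(u),u.min(),u.max(),v.min(),v.max())
E
```

```text
time_s: 21.5
ee_pos: [517.9, -415.2, 24.0]
tcp_rot: [[0.947, -0.276, 0.164], [-0.272, -0.961, -0.047], [0.17, -0.0, -0.985]]
wrist_force: [-18.8, 3.7, 8.2]
opening: 0.3
grip_force: 9.6
top red 12 (array([430. , 178.7]), array([52.7, 36. ]))
top green 4 (array([424.5, 177.5]), array([55.5, 48.6]))
top orange 6 (array([440.5, 180.5]), array([54.2,  6.1]))
top white 769 (array([457. , 224.2]), array([-64.2, -70.7]))
lid rect [ 461.4 -485.9] [ 94.  190.8] 47.2
side red 14 (array([404.2, 170.7]), array([51.9, 36.9]))
side green 0 None
side orange 0 None
side white 126 (array([432. , 194.8]), array([-195.3,   53.5]))
21.6 [ 517.9 -415.1   24. ] [-17.9   3.3   7.9] along [-48.2   0.9] push [-18.1  -1.8]
0.81 [ 567.2 -426. ] [60. 80.] 73.6
[]
0.64 104 408 423 163 177
```

```bash
python3 -m crank '[[0,[0.0008,0,0.0001],[0,0,0]],[0,[0,0,0],[0,0,0]],[0,[0,0,0],[0,0,0]],[0,[0,0,0],[0,0,0]],[0,[0,0,0],[0,0,0]],[0,[0,0,0],[0,0,0]],[0,[0,0,0],[0,0,0]],[0,[0,0,0],[0,0,0]]]'
python3 m.py | grep -E "red|push"; python3 -c "
from cell import workorder
print(workorder.sign_off())"
```

```text
time_s: 22.65
ee_pos: [518.5, -415.4, 24.0]
tcp_rot: [[0.947, -0.276, 0.164], [-0.272, -0.961, -0.047], [0.17, -0.0, -0.985]]
wrist_force: [-18.5, 3.4, 8.3]
opening: 0.1
grip_force: 10.0
top red 13 (array([430.1, 178.4]), array([53.6, 36. ]))
side red 12 (array([404.5, 170.5]), array([53.3, 35.5]))
22.75 [ 518.6 -415.4   24. ] [-19.9   3.3   8.3] along [-47.5   0.8] push [-20.   -2.4]
the job is handed in; nothing more can be done
None
```

I seated the lid on the box and let go of it. I then slid the closed box against the stop and handed the job in at about 23 s, still pushing steadily (wrist force about 20 N). The stop has travelled about 17 to 18 mm, which puts the pointer close to the middle of the green mark and well short of the hard end; during the push I checked pointer and lid only by measuring in the images, having used up my ten picture views.

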